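# Set the reach of the pour-over stand and hold its clamp shut

## Task

The dripper arm of the pour-over stand is drawn out too far for the pitcher on the scale. Swing its cam lever open, slide the arm in along the bar until the end of its collar is level with the near edge of the paper tape wrapped round the bar, and there squeeze the lever fully shut against the grip post so that the arm is clamped at that mark. Finish still holding on: keep lever and grip post squeezed between the fingers, and leave the pitcher, the scale and the other things on the counter undisturbed.

Things in the scene. Friction and masses are not known exactly. Their poses are not given: they have to be found in the camera images.
- brew_stand: pour-over stand, fixed. Origin on the counter under the upright column; x runs level from the column along the bar to the dripper, z up. Wooden base 375 x 160 x 18 mm (x -55 to +320), column 24 mm thick, its 36 x 34 mm head's top 217 mm above the counter. A dark steel bar 14 mm square runs along +x to x = 152 mm, centre line 200 mm above the counter; the arm telescopes over it.
- dripper_arm (a joint): sliding of the dripper arm on the bar, m: 0 = in (collar end 30 mm from the column's axis), grows as it is drawn out along the stand's +x, at most 0.1. With the lever open it slides against about 4 N and stays where it is left; with the lever shut the cam clamps it (it slips above about 30 N). Aluminium collar 46 mm long (along the bar) x 34 x 34 mm, then a 23 mm tube to the dripper's ring.
- collar_end (a point): centre of the collar's end face that looks to the column, on the bar's centre line, 200 mm above the counter. Axes as the stand's.
- dripper_centre (a point): centre of the wire ring with the white ceramic dripper (107 mm wide) that the arm carries, on the bar's line, 175 mm from the collar end; the dripper's rim is 230 mm above the counter.
- tape_band: the length mark: a 10 mm wide band of pale paper tape round the bar, between column and collar. Origin on the bar's centre line at the tape's near edge, the one facing the dripper, which the collar end has to reach; the tape lies on the column's side of it. Axes as the stand's. It is thin and does not stop the collar.
- cam_lever (a joint): cam lever of the clamp, rad: 0 = shut (upright, parallel to the grip post); grows as its top swings away from the post towards the column, 0.55 = fully open. Turns with 0.1 N m down to about 0.45 rad, there the cam begins to grip the bar; some 0.5 N m (10 N at the paddle) takes it over centre to fully shut. Opening takes about 0.35 N m. It stays where it is left, open or shut.
- lever_paddle: black paddle of the cam lever, 9 mm thick along the bar, 18 mm wide, 34 mm long. Origin at its middle, 46 mm from the hinge pin; z points from pin to tip. The pin runs across the bar, 12 mm from the collar end towards the dripper, 20 mm above the centre line. When shut its outer (column-side) face is 7.5 mm from the collar end, towards the dripper.
- lever_tip (a point): middle of the paddle's free end, 63 mm from the hinge pin: when shut 83 mm above the bar's centre line and 26 mm above the top of the grip post, so that it can be pushed open over the post.
- grip_post: upright post fixed on the collar's top, 10 mm thick along the bar, 18 mm wide, 40 mm tall. Origin at the middle of its foot, 40 mm from the collar end towards the dripper, 17 mm above the centre line. Its outer (dripper-side) face is 45 mm from the collar end. Over their outer faces post and lever measure 37.5 mm shut, 70 mm fully open; 18 mm of air between them when shut.
- pitcher: small steel milk pitcher, 68 mm wide, 98 mm tall, loose, on the scale under the place the dripper comes to; origin at the middle of its underside. Leave alone.
- scale: black brewing scale 130 x 104 x 20 mm, loose, on the stand's base; origin at the middle of its underside. Leave alone.
- tamper: steel tamper with wooden handle, 58 mm wide, 97 mm tall, standing on the counter to the right of the stand. Leave alone.
- timer: small kitchen timer 66 x 62 mm, standing on the counter to the right. Leave alone.
- espresso_cup: striped espresso cup 60 mm wide, 49 mm tall, on the counter to the right. Leave alone.

How it is judged:
By the outcome, as a careful person would: the job done as asked, in the order asked, and still so for the second after the job is handed in, while the arm keeps its last pose, push and grip.
It also fails if it takes over 40 s, if anything falls off the work surface, if the arm or the gripper's body presses on something with over 40 N, if the wrist force passes 120 N, or if a joint passes its speed limit or range.

## Robot

A 6-joint arm with a two-finger parallel gripper is mounted at the origin on a cart in front of the work surface, level with it; the furniture and walls round the work are solid. World frame = base frame: x ahead of the robot, y to its left, z up, the work surface at z = 0. Lengths are in m, angles in rad, forces in N, time in s.
With the tool pointing down it reaches from about 0.35 to 0.775 m from the base axis. Payload 7.3 kg.
Tool frame: the origin (TCP) lies at the centre of the arm's flange, where the gripper is bolted on; the fingertips stand 178 mm ahead of it and the grasp point (between the pads) lies 159 mm ahead of it (ctrl.pinch_z is the x of the grasp point in the tool frame, in m); x points along the fingers, y is the direction in which the jaws open and shut, and the axes are right-handed (so a half turn about x gives the same grasp; the last joint's range is limited). The gripper opens to 92 mm and grips with 3 to 60 N. Pads are 19 mm wide; open, the fingers measure 130 mm over their backs; the gripper's body (75 mm by 190 mm) begins 47 mm behind the grasp point.
Start: joints at [1.046, 0.342, 1.524, -0, 1.275, -0.146], TCP at [0.194, 0.488, 0.405] pointing down, gripper open.
Joint ranges: [-2.53, 2.53], [-0.77, 2.02], [0.04, 2.7], [-1, 4.14], [0.28, 2.66], [-3.11, 3.11]. Speed limits (rad/s): [2.57, 2.57, 3.14, 3.14, 3.14, 3.14].

## Interface

Orientations are given as [roll, pitch, yaw] about the fixed x, y, z axes, in that order (R = Rz(yaw) Ry(pitch) Rx(roll)).
In Python, from rig import sensors, vision, ctrl gives the robot as it stands.
- The arm moves only by the tool apply_moves, never from a script. Its argument "rows" is text: rows parted by semicolons, each of 4 numbers parted by spaces: the shift along the world's x, y, z in m, then the turn about the world's z in rad. In form: tx ty tz turn; .... A call has exactly 5 rows; each row is the pose to reach, as a shift and turn from the pose measured when the call began; what a row does not reach only later rows make up. A row lasts 1/8 s, in which the tool goes at most 62.5 mm and 10.7 degrees, less where a joint would pass 70% of its speed; a pose out of reach is approached as far as the arm can. A call with a gripper value outside its range is refused whole. "grip" is the finger opening in m, from 0 to 0.0918, set as the call begins (left out, the last holds). The fingers move at their own pace and stop on an object; the grip force is fixed at half the most. Time passes only in rows, so rows that repeat a pose let the fingers close, or fill a call up. It gives the time, the measured TCP pose, the force and the opening at its end, in the units of the state.
- sensors.sense(): the state, without advancing time (a new reading comes with each control period).
- vision.camera(name): name is "side" or "top"; returns a dict with "pixels" (384x512x3 uint8, red, green, blue), "K" (3x3 intrinsics, pixels), "rvec" (rotation vector, rad) and "tvec" (3), from world to camera coordinates, as OpenCV has them. Camera axes: x right, y down, z forward; pixel columns grow to the right and rows downward; lengths in m; the calibration is good to about 2 mm. A picture is of the moment at which its call begins. There is no depth.
- ctrl.hand_in(): hands the job in, once; it reports no verdict.
The state is a dict: "clock": time; "joints": joint angles; "joint_vel": joint speeds; "effort": joint torques, N m; "tcp_pos": TCP position; "tool_rot": TCP orientation; "wrist_force": force on the tool from outside, world axes, zero at the start; "ft_torque": the same for the moment, N m; "grip_width": finger opening in m.
Only numpy, scipy, OpenCV 4.12 (cv2) and the standard library are available. Lean on these libraries where they do the work, as an engineer would, in place of code of your own. Each camera call takes 0.05 s, during which the arm holds its last target.

## Working session

There is one attempt and no reset: what is moved stays moved. The work goes in short steps, Python scripts to look and compute and a tool call to move; the robot and the scene stay as the last step left them, time stands still between calls to the robot, and variables do not carry over. Pictures are saved under pics/ and viewed, and the job is handed in when it is done.

Besides the shell and the picture viewer there is one more tool, called by a JSON object that holds its "fn" and its "kwargs". apply_moves: Moves the arm, as the interface text tells. Its arguments: {"type":"object","properties":{"rows":{"type":"string"},"grip":{"type":"number"}},"required":["rows"]}

```bash
mkdir -p pics; ls; python3 - <<'E'
from rig import sensors, vision, ctrl
import cv2
s=sensors.sense()
print({k:s[k] for k in ('clock','tcp_pos','tool_rot','wrist_force','grip_width')})
for n in ('side','top'):
    c=vision.camera(n)
    cv2.imwrite(f'pics/{n}0.png',cv2.resize(c['pixels'][:,:,::-1],None,fx=1.5,fy=1.5,interpolation=cv2.INTER_CUBIC))
    R=cv2.Rodrigues(c['rvec'])[0]; print(n,c['K'].tolist(),(-R.T@c['tvec']).tolist(),R.tolist())
E
```

```text
pics
{'clock': 0.0, 'tcp_pos': array([0.19405838, 0.48768171, 0.40401951]), 'tool_rot': array([-1.70390804,  1.56920041, -2.08268564]), 'wrist_force': array([-0.54876934,  0.4672158 ,  0.27349026]), 'grip_width': 0.0915108485103186}
side [[415.58224226127516, 0.0, 254.19012201135436], [0.0, 415.58224226127516, 192.46211947323562], [0.0, 0.0, 1.0]] [1.1569646395832802, 0.6934827822746722, 0.9182556251845572] [[-0.6388725443440196, 0.7692683526053306, -0.00825068259476991], [0.5157579458553281, 0.4203268487849995, -0.7465380643192715], [-0.5708201234806733, -0.4811980277082951, -0.6652915486906141]]
top [[361.20784298381676, 0.0, 260.7709380364476], [0.0, 361.20784298381676, 189.25227161417968], [0.0, 0.0, 1.0]] [0.4143062292470354, 0.1469295052141538, 1.2709746019941919] [[-0.0289251756149711, -0.9995728864884161, -0.0041687903351715905], [-0.9954829832735546, 0.029183607913878862, -0.09034349474042133], [0.09042656815575081, 0.0015367583884616717, -0.9959019400248343]]
```

View pics/side0.png

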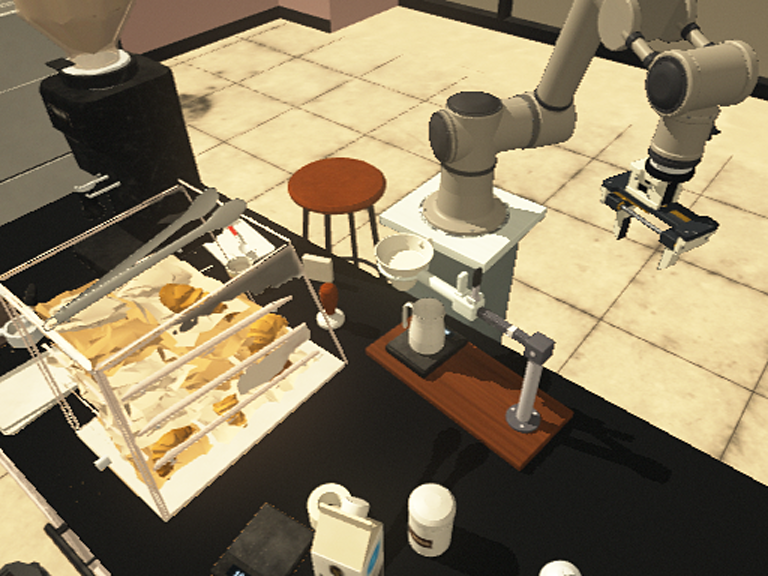

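View pics/top0.png

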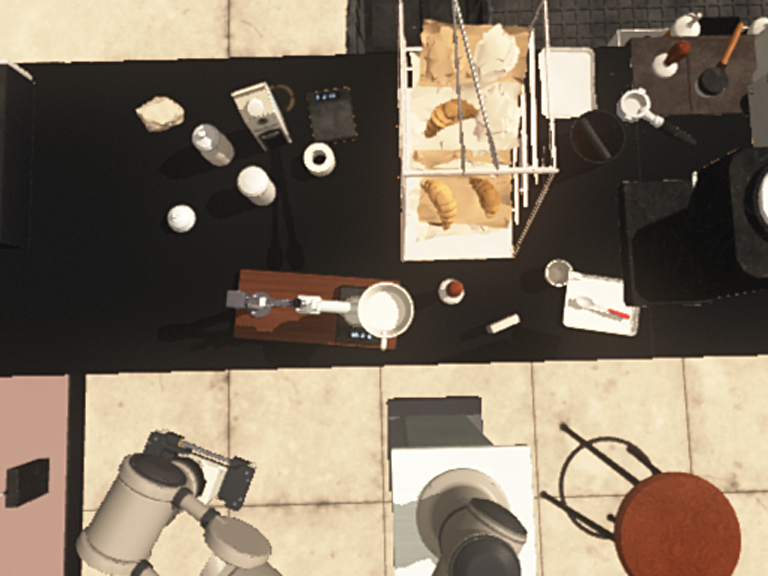

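The side view shows the column head at about (540,347), collar and lever at about (470,290), and the dripper at (405,258). The top view shows the bar running right, roughly along world -y, from (240,300) to the dripper at (385,308). I'll zoom in on both.

```bash
cat > h.py <<'E'
from rig import sensors, vision, ctrl
import cv2, numpy as np
def cam(n):
    c=vision.camera(n); c['R']=cv2.Rodrigues(np.array(c['rvec']))[0]; c['C']=-c['R'].T@np.array(c['tvec']); return c
def crop(c,name,x0,y0,x1,y1,f):
    p=c['pixels'][y0:y1,x0:x1,::-1]
    p=cv2.resize(p,None,fx=f,fy=f,interpolation=cv2.INTER_CUBIC)
    for i in range(x0 - x0%10+10,x1,10):
        cv2.putText(p,str(i),((i-x0)*f,10),0,.35,(0,255,0)); cv2.line(p,((i-x0)*f,12),((i-x0)*f,18),(0,255,0))
    for i in range(y0 - y0%10+10,y1,10):
        cv2.putText(p,str(i),(0,(i-y0)*f),0,.35,(0,255,0)); cv2.line(p,(22,(i-y0)*f),(28,(i-y0)*f),(0,255,0))
    cv2.imwrite('pics/'+name,p)
def ray(c,u,v):
    return c['R'].T@np.linalg.inv(c['K'])@np.array([u,v,1.])
def onz(c,u,v,z):
    d=ray(c,u,v); return c['C']+d*(z-c['C'][2])/d[2]
def proj(c,P):
    return cv2.projectPoints(np.array(P,float).reshape(-1,3),np.array(c['rvec']),np.array(c['tvec']),c['K'],None)[0].reshape(-1,2)
E
python3 - <<'E'
from h import *
crop(cam('side'),'s1.png',245,150,395,262,5)
crop(cam('top'),'t1.png',145,170,285,245,5)
E
```

```text
(no output)
```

View pics/s1.png

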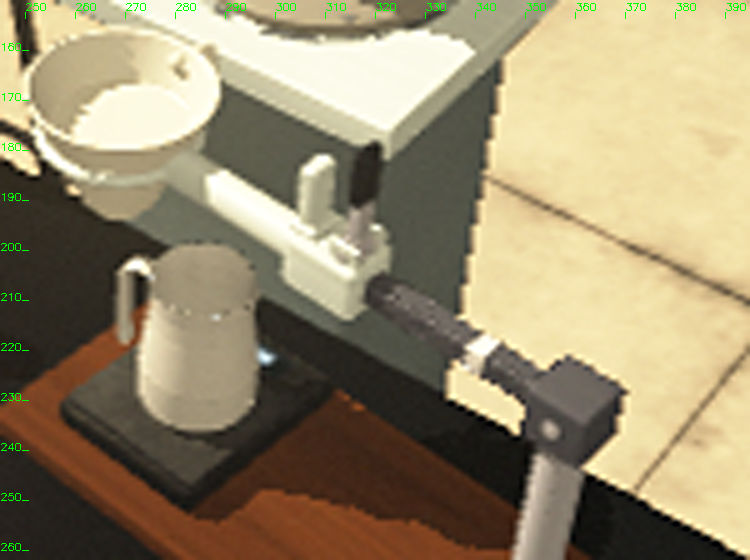

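View pics/t1.png

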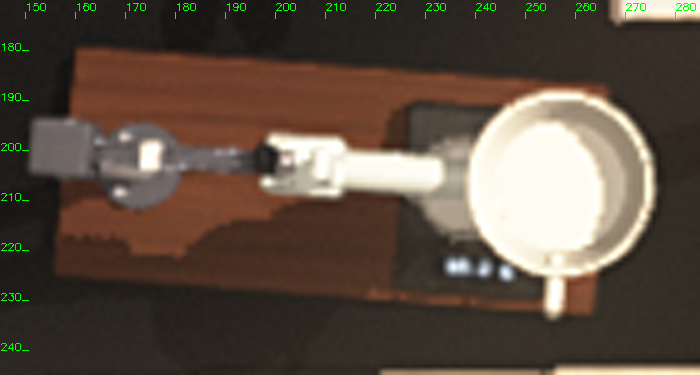

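```bash
python3 - <<'E'
from h import *
from scipy.spatial.transform import Rotation as Ro
c=cam('top')
px=lambda X,Y:(145+X/5-.5,170+Y/5-.5)
B=np.array([onz(c,*px(*p),.018)[:2] for p in [(78,48),(605,86),(592,314),(54,273)]])
print('base',B.round(4).tolist())
def yaw(d): return np.arctan2(d[1],d[0])
print('yaw',yaw(B[1]-B[0]),yaw(B[2]-B[3]),'len',np.linalg.norm(B[1]-B[0]),np.linalg.norm(B[2]-B[3]),np.linalg.norm(B[3]-B[0]),np.linalg.norm(B[2]-B[1]))
L=lambda a,b:(a+b)/2
e0=L(B[0],B[3]);e1=L(B[1],B[2]); print('ends',e0,e1,yaw(e1-e0))
for n,p,z in [('head',(62,147),.217),('tapeC',(150,153),.207),('tapeN',(161,153),.207),('collarE',(262,166),.217),('drip',(561,182),.230)]:
    print(n,onz(c,*px(*p),z).round(4))
s=sensors.sense()
for f in ('xyz',):
    R=Ro.from_euler(f,s['tool_rot']).as_matrix(); print(R.round(3)); print('tool y yaw',yaw(R[:2,1]))
E
```

```text
base [[0.574, 0.4996], [0.5365, 0.1321], [0.379, 0.1458], [0.4178, 0.5168]]
yaw -1.6724634640110718 -1.6751718410132672 len 0.3694185922778941 0.3730232232799948 0.1571122294980002 0.15813502130233786
ends [0.49592812 0.50823607] [0.45774967 0.13898397] -1.67382422723996
head [0.4906 0.4532 0.217 ]
tapeC [0.4862 0.4041 0.207 ]
tapeN [0.486  0.3976 0.207 ]
collarE [0.476  0.3363 0.217 ]
drip [0.461  0.1617 0.23  ]
[[-0.     0.37   0.929]
 [-0.001  0.929 -0.37 ]
 [-1.    -0.001 -0.   ]]
tool y yaw 1.1920502829213195
```

```bash
cat >> h.py <<'E'
YAW=-1.6725; U=np.array([np.cos(YAW),np.sin(YAW),0]); V=np.array([-U[1],U[0],0])  # stand x, y axes
# column axis in world: refined
O=np.array([0.4906,0.4532,0])
def S(x,y,z): return O+x*U+y*V+np.array([0,0,z])
def overlay(c,name,x0,y0,x1,y1,f,polys):
    p=cv2.resize(c['pixels'][y0:y1,x0:x1,::-1],None,fx=f,fy=f,interpolation=cv2.INTER_CUBIC)
    for P,col in polys:
        q=((proj(c,P)-[x0,y0]+.5)*f*16).astype(int)
        cv2.polylines(p,[q.reshape(-1,1,2)],True,col,1,cv2.LINE_AA,4)
    cv2.imwrite('pics/'+name,p)
def ringsq(x,h): return [S(x,-h,.2-h),S(x,h,.2-h),S(x,h,.2+h),S(x,-h,.2+h)]
E
python3 - <<'E'
from h import *
D=np.array([.461,.1617,0]); print('drip x,y in stand',(D-O)@U,(D-O)@V)
xt=(np.array([.486,.3976,0])-O)@U; xc=(np.array([.476,.3363,0])-O)@U; print(xt,xc)
polys=[(ringsq(xt,.007),(0,0,255)),(ringsq(xc,.017),(255,0,0)),(ringsq(xc+.046,.017),(255,0,255)),([S(a,b,.217) for a,b in((-.018,-.017),(.018,-.017),(.018,.017),(-.018,.017))],(0,255,255)),
([S(xc+.175+.0535*np.cos(t),.0535*np.sin(t),.23) for t in np.linspace(0,6.28,40)],(0,255,0)),([S(a,b,.018) for a,b in((-.055,-.08),(.32,-.08),(.32,.08),(-.055,.08))],(0,200,0))]
overlay(cam('side'),'so.png',245,150,395,262,5,polys)
overlay(cam('top'),'to.png',145,170,285,245,5,polys)
E
```

```text
drip x,y in stand 0.29299895554437566 0.00014849210402861828
0.055779725455299654 0.11777825048384863
```

View pics/so.png

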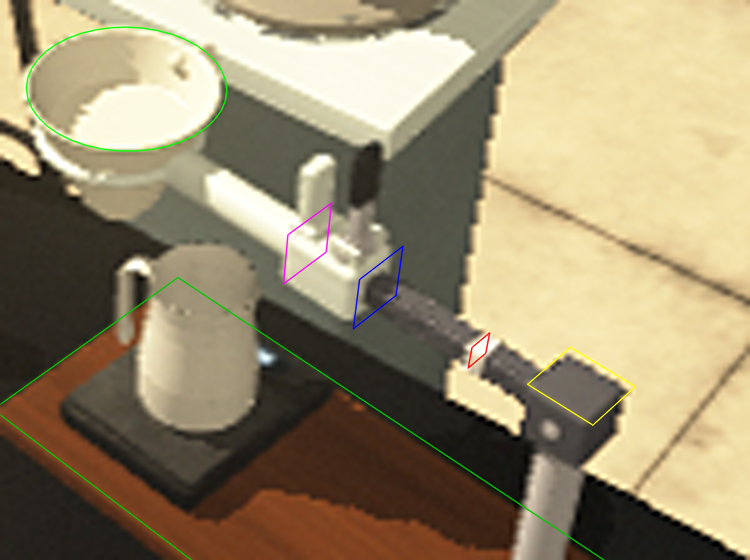

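View pics/to.png

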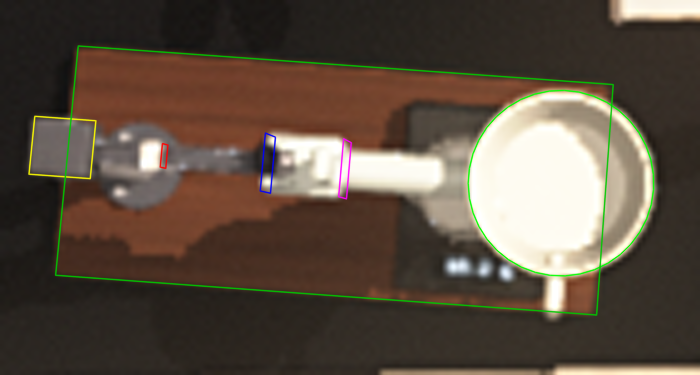

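```bash
python3 - <<'E'
from h import *
c=cam('side'); crop(c,'s2.png',296,175,374,235,10)
c=cam('top'); crop(c,'t2.png',146,188,222,216,10)
E
```

```text
(no output)
```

View pics/s2.png

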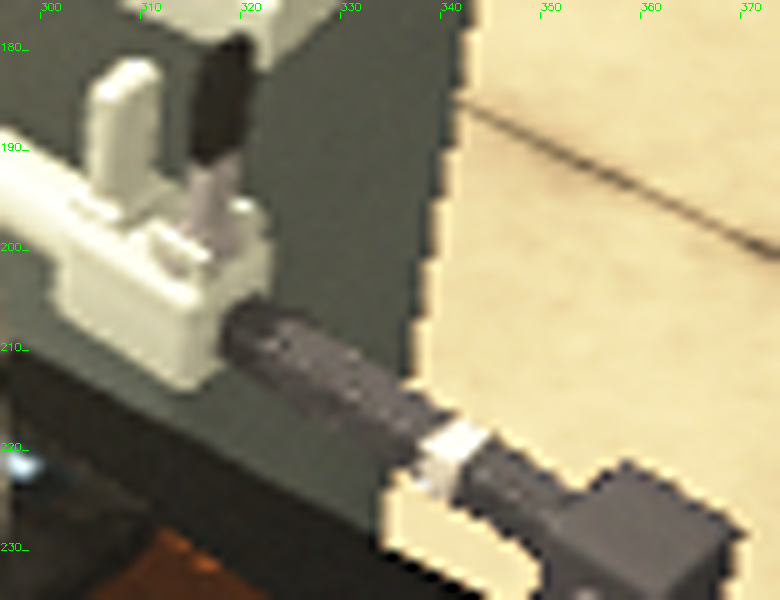

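View pics/t2.png

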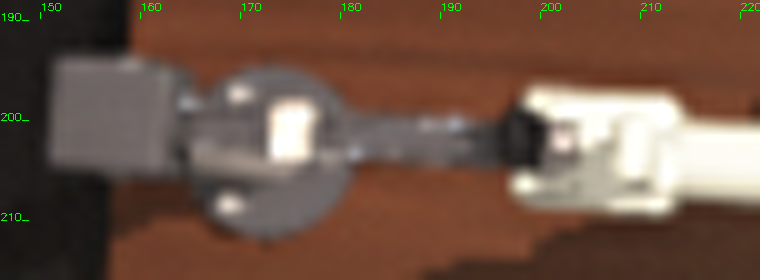

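```bash
python3 - <<'E'
from h import *
c=cam('side')
def ony(u,v,y):
    d=ray(c,u,v); t=(y-(c['C']-O)@V)/(d@V); P=c['C']+t*d; return ((P-O)@U).round(4),P[2].round(4)
px=lambda X,Y:(296+X/10-.5,175+Y/10-.5)
for n,p,y in [('collar top',(200,300),.017),('collar bot',(190,388),.017),('tapeN top',(421,443),.007),('tapeN bot',(418,478),.007),('tapeF top',(458,462),.007),('head near top? ',(655,600),.017),('postTop',(90,85),.009)]:
    print(n,ony(*px(*p),y))
E
```

```text
collar top (np.float64(0.1205), np.float64(0.2179))
collar bot (np.float64(0.1202), np.float64(0.1879))
tapeN top (np.float64(0.059), np.float64(0.205))
tapeN bot (np.float64(0.0582), np.float64(0.1936))
tapeF top (np.float64(0.0483), np.float64(0.2063))
head near top?  (np.float64(-0.0134), np.float64(0.2131))
postTop (np.float64(0.166), np.float64(0.2548))
```

Both views agree that the collar end is 61–62 mm from the tape's near edge: about 120 against 58 mm from the column, with about 2 mm of camera bias. The stand's yaw is -1.6725. I'll raise the tool, turn it and move it over the lever.

{"fn": "apply_moves", "kwargs": {"rows": "0 0 0.05 0.09; 0.03 -0.018 0.1 0.18; 0.08 -0.047 0.1 0.277; 0.13 -0.076 0.1 0.277; 0.18 -0.105 0.1 0.277", "grip": 0.0918}}

```text
clock: 1.12
tcp_pos: [0.3754, 0.3817, 0.505]
tool_rot: [0.905, 1.57, 0.804]
wrist_force: [-0.1, 1.1, -0.1]
grip_width: 0.092
```

{"fn": "apply_moves", "kwargs": {"rows": "0.05 -0.029 0 0; 0.102 -0.059 0 0; 0.102 -0.059 0 0; 0.102 -0.059 -0.02 0; 0.102 -0.059 -0.04 0"}}

```text
clock: 1.75
tcp_pos: [0.4767, 0.323, 0.4646]
tool_rot: [1.141, 1.57, 1.04]
wrist_force: [-0.3, 0.3, 0.7]
grip_width: 0.0919
```

```bash
python3 - <<'E'
from h import *
from scipy.spatial.transform import Rotation as Ro
s=sensors.sense(); R=Ro.from_euler('xyz',s['tool_rot']).as_matrix(); print(s['tcp_pos'],np.arctan2(R[1,1],R[0,1]),R[:,0]); print('stand xy',(s['tcp_pos']-O)@U,(s['tcp_pos']-O)@V)
crop(cam('side'),'s3.png',270,120,400,240,5)
crop(cam('top'),'t3.png',140,160,280,250,5)
E
```

```text
[0.47674662 0.32304845 0.46463493] 1.469637248889498 [ 5.68048711e-04  9.66690420e-04 -9.99999371e-01]
stand xy 0.13088551889998967 -0.0005677139499148824
```

View pics/s3.png

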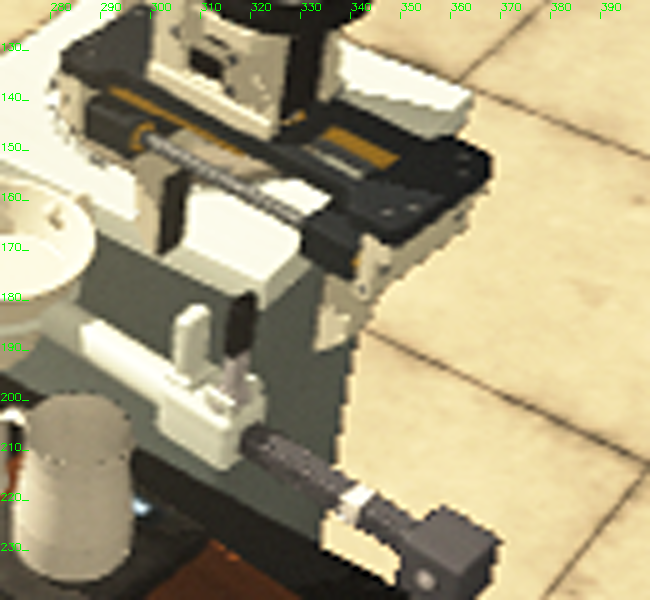

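View pics/t3.png

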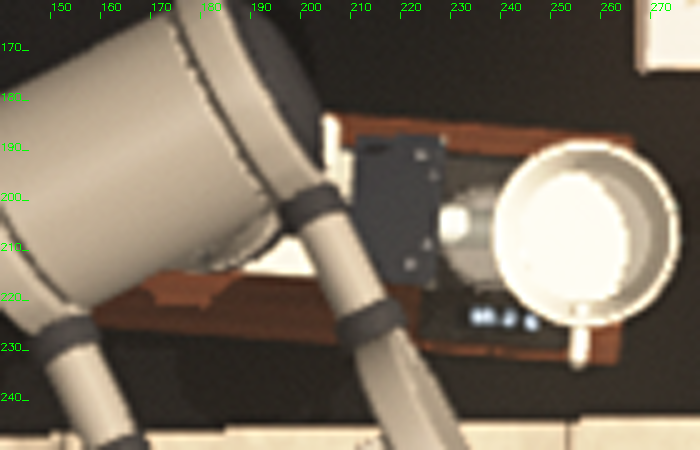

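The side view shows the fingers either side of lever and post: left finger pad at (302,165), right finger at (335,185). I'll lower to lever-tip height.

{"fn": "apply_moves", "kwargs": {"rows": "0 0 -0.01 0; 0 0 -0.0225 0; 0.001 0.01 -0.0225 0; 0.002 0.02 -0.0225 0; 0.003 0.028 -0.0225 0"}}

```text
clock: 2.48
tcp_pos: [0.4795, 0.3521, 0.4408]
tool_rot: [-2.8, 1.568, -2.9]
wrist_force: [0.1, -0.4, 0.3]
grip_width: 0.0919
```

```bash
python3 - <<'E'
from h import *
crop(cam('side'),'s4.png',270,120,400,240,5)
E
```

```text
(no output)
```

View pics/s4.png

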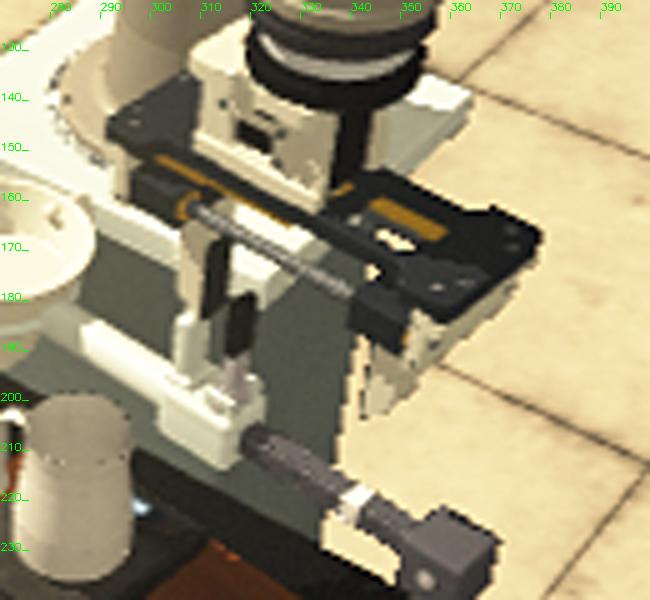

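{"fn": "apply_moves", "kwargs": {"rows": "0.0007 0.007 0.001 0; 0.0012 0.012 0.001 0; 0.0016 0.016 0.001 0; 0.002 0.02 0.001 0; 0.0024 0.024 0.001 0"}}

```text
clock: 3.15
tcp_pos: [0.482, 0.376, 0.4417]
tool_rot: [-2.397, 1.566, -2.497]
wrist_force: [-1.1, -5.9, 1.0]
grip_width: 0.0918
```

```bash
python3 - <<'E'
from h import *
crop(cam('side'),'s5.png',270,120,400,240,5)
E
```

```text
(no output)
```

View pics/s5.png

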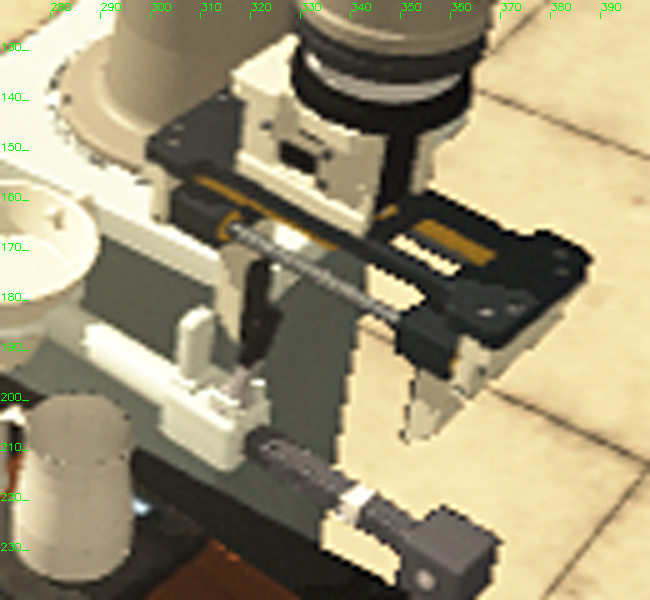

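The lever is tilting open at about 6 N, so I'll carry on.

{"fn": "apply_moves", "kwargs": {"rows": "0.0004 0.004 0 0; 0.0008 0.008 0 0; 0.0011 0.011 0 0; 0.0014 0.014 0 0; 0.0016 0.016 0 0"}}

```text
clock: 3.82
tcp_pos: [0.4836, 0.3928, 0.4417]
tool_rot: [-2.626, 1.567, -2.726]
wrist_force: [0.3, -1.6, -0.4]
grip_width: 0.0919
```

```bash
python3 - <<'E'
from h import *
crop(cam('side'),'s6.png',270,120,400,240,5)
E
```

```text
(no output)
```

View pics/s6.png

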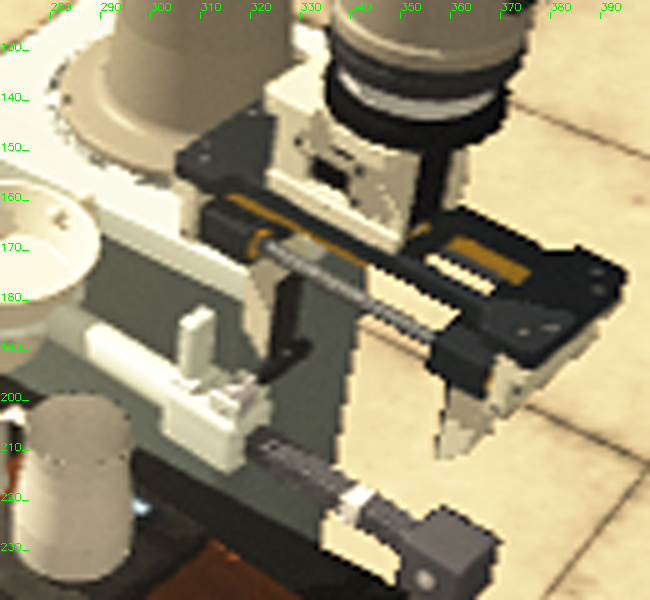

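{"fn": "apply_moves", "kwargs": {"rows": "0.0002 0.002 0 0; 0.0003 0.003 0 0; 0.0004 0.004 0 0; 0.0005 0.005 0 0; 0.0005 0.005 0 0"}}

```text
clock: 4.5
tcp_pos: [0.4841, 0.398, 0.4417]
tool_rot: [-2.649, 1.567, -2.748]
wrist_force: [-0.0, -3.7, 0.0]
grip_width: 0.0923
```

```bash
python3 - <<'E'
from h import *
crop(cam('side'),'s7.png',270,120,400,240,5)
E
```

```text
(no output)
```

View pics/s7.png

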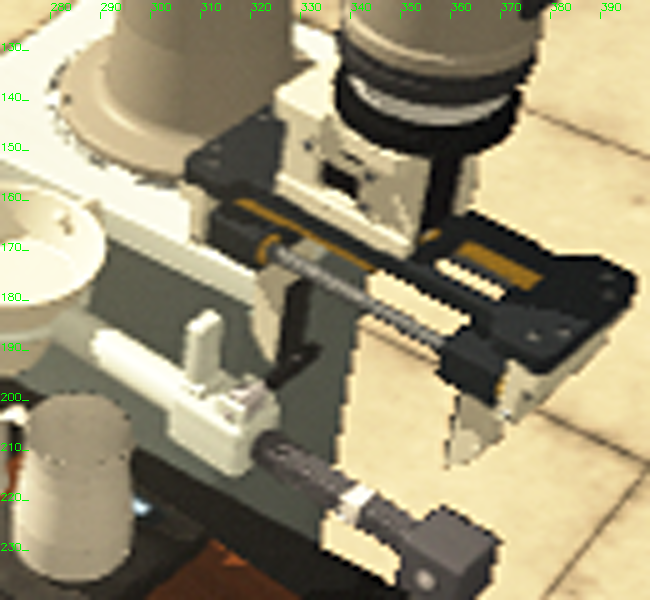

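```bash
cat >> h.py <<'E'
def ony(c,u,v,y):
    d=ray(c,u,v); t=(y-(c['C']-O)@V)/(d@V); P=c['C']+t*d; return ((P-O)@U).round(4),P[2].round(4)
E
python3 - <<'E'
from h import *
c=cam('side'); crop(c,'s8.png',296,175,374,235,10)
px=lambda X,Y:(270+X/5-.5,120+Y/5-.5)
for p in [(237,473),(240,432)]: print(ony(c,*px(*p),.017))
# dripper ellipse in both cams via white mask
E
```

```text
(np.float64(0.1128), np.float64(0.1902))
(np.float64(0.1141), np.float64(0.2174))
```

View pics/s8.png

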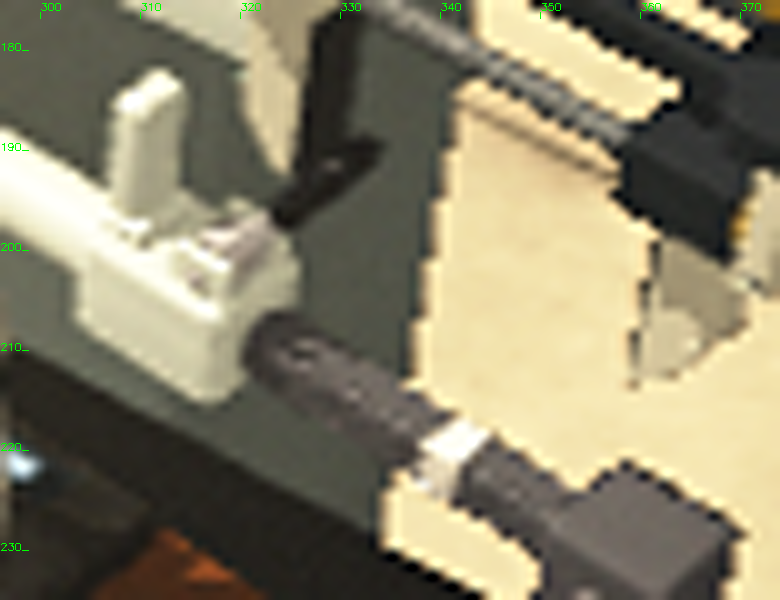

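The lever is fully open and the collar is about 55 mm from the tape. I'll lift over the post and re-straddle post and lever.

{"fn": "apply_moves", "kwargs": {"rows": "-0.0003 -0.003 0.015 0; -0.002 -0.025 0.02 0; -0.004 -0.048 0.02 0; -0.0057 -0.0657 0.02 0; -0.0057 -0.0657 0.01 0"}}

```text
clock: 5.22
tcp_pos: [0.4785, 0.3316, 0.453]
tool_rot: [2.029, 1.57, 1.927]
wrist_force: [-0.0, -0.1, 0.3]
grip_width: 0.092
```

```bash
python3 - <<'E'
from h import *
s=sensors.sense(); print(s['tcp_pos'],'stand xy',(s['tcp_pos']-O)@U,(s['tcp_pos']-O)@V)
crop(cam('side'),'s9.png',270,120,400,240,5)
E
```

```text
[0.47851247 0.33163704 0.4529835 ] stand xy 0.12216203340400177 0.0003170250120892458
```

View pics/s9.png

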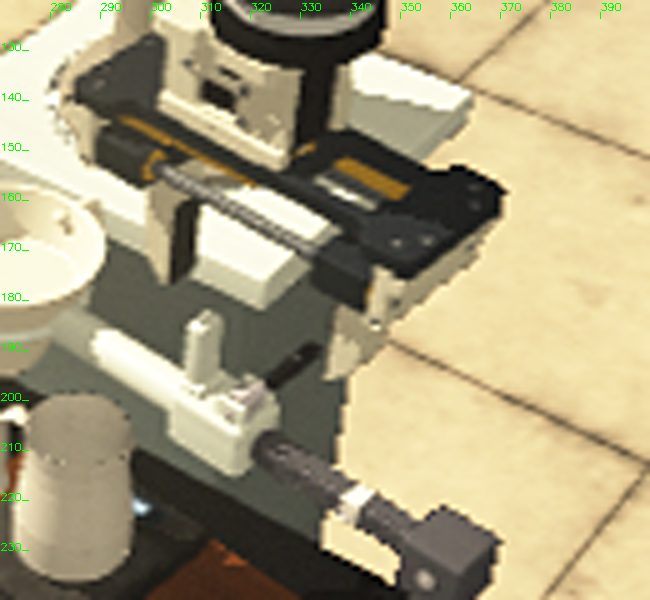

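{"fn": "apply_moves", "kwargs": {"rows": "0 0 -0.012 0; 0 0 -0.025 0; 0 0 -0.035 0; 0.0006 0.006 -0.035 0; 0.001 0.01 -0.035 0"}}

```text
clock: 5.9
tcp_pos: [0.4795, 0.3427, 0.4158]
tool_rot: [-2.938, 1.568, -3.038]
wrist_force: [0.4, -0.1, 0.9]
grip_width: 0.0917
```

{"fn": "apply_moves", "kwargs": {"rows": "0.0005 0.005 0 0; 0.001 0.01 0 0; 0.0015 0.015 0 0; 0.002 0.02 0 0; 0.0025 0.025 0 0"}}

```text
clock: 6.52
tcp_pos: [0.482, 0.368, 0.4159]
tool_rot: [-2.882, 1.568, -2.983]
wrist_force: [1.1, -5.4, 0.3]
grip_width: 0.092
```

```bash
python3 - <<'E'
from h import *
s=sensors.sense(); print(s['tcp_pos'],'stand xy',(s['tcp_pos']-O)@U,(s['tcp_pos']-O)@V)
crop(cam('side'),'s10.png',296,150,396,240,7)
E
```

```text
[0.48204567 0.3680283  0.41587091] stand xy 0.0856000978733013 0.00013722398177404106
```

View pics/s10.png

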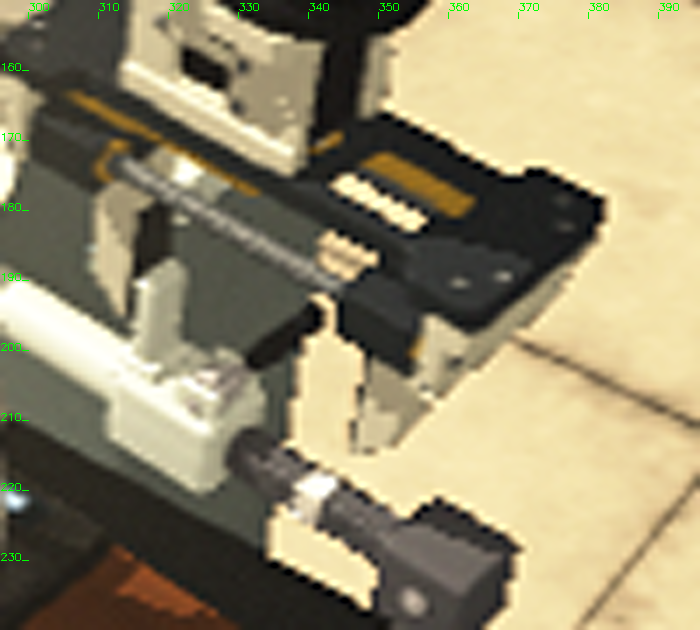

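```bash
python3 - <<'E'
from h import *
c=cam('side'); crop(c,'s11.png',310,195,360,235,14)
px=lambda X,Y:(296+X/7-.5,150+Y/7-.5)
for p in [(208,492),(212,430)]: print(ony(c,*px(*p),.017))
E
```

```text
(np.float64(0.0866), np.float64(0.189))
(np.float64(0.0887), np.float64(0.2178))
```

View pics/s11.png

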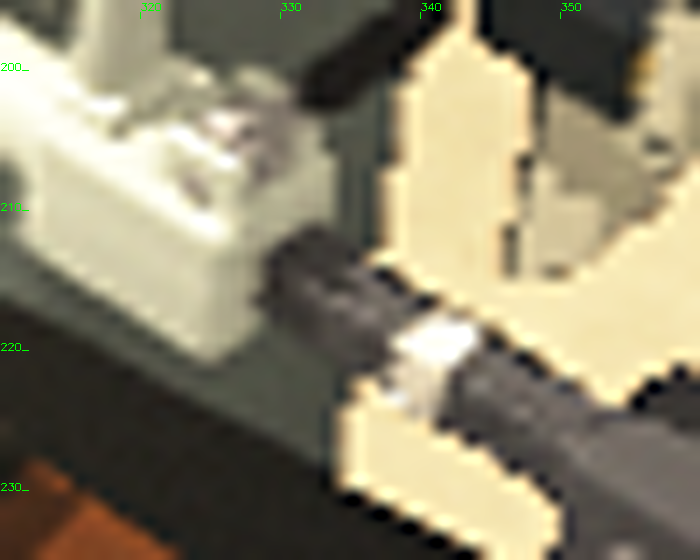

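{"fn": "apply_moves", "kwargs": {"rows": "0.0005 0.005 0 0; 0.001 0.01 0 0; 0.0015 0.015 0 0; 0.002 0.02 0 0; 0.0024 0.024 0 0"}}

```text
clock: 7.25
tcp_pos: [0.4844, 0.3928, 0.4159]
tool_rot: [2.954, 1.568, 2.854]
wrist_force: [0.4, -3.4, 0.2]
grip_width: 0.0916
```

```bash
python3 - <<'E'
from h import *
s=sensors.sense(); print(s['tcp_pos'],'stand xy',(s['tcp_pos']-O)@U,(s['tcp_pos']-O)@V)
c=cam('side');crop(c,'s12.png',315,198,365,238,14)
crop(cam('top'),'t12.png',140,160,280,250,5)
E
```

```text
[0.48444732 0.39282338 0.41593206] stand xy 0.06068930271066516 9.058399941238529e-06
```

View pics/s12.png

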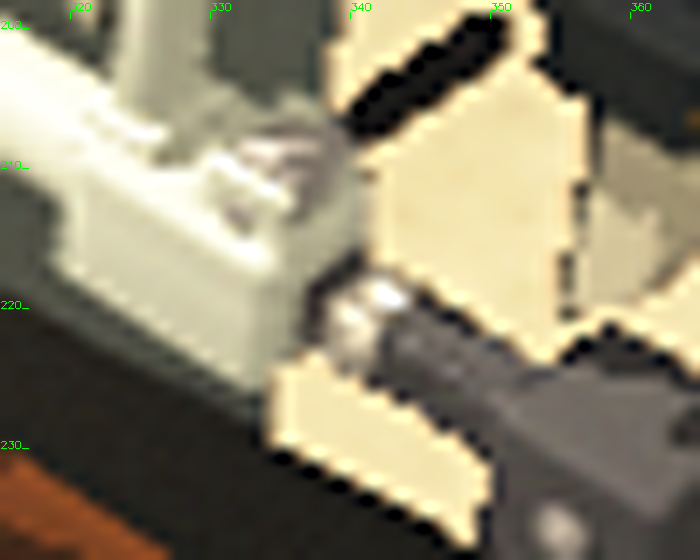

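View pics/t12.png

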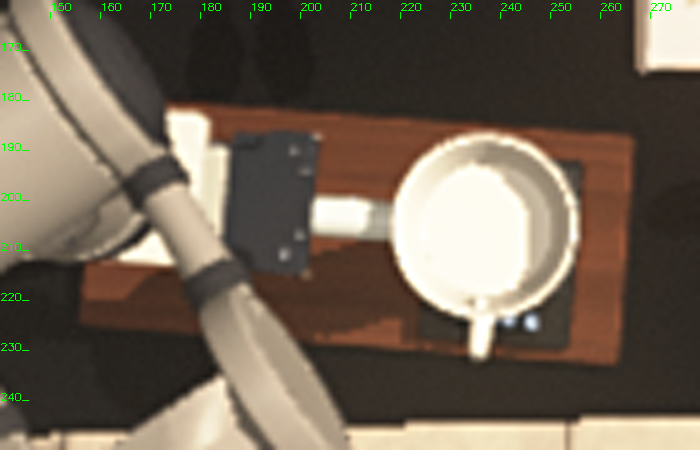

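```bash
python3 - <<'E'
from h import *
c=cam('side'); 
px=lambda X,Y:(315+X/14-.5,198+Y/14-.5)
for p in [(265,275),(255,390)]: print('collar side',ony(c,*px(*p),.017))
def cen(img,f,x0,y0):
    g=cv2.cvtColor(img,cv2.COLOR_BGR2GRAY); m=(g>110).astype(np.uint8)
    g2=g
    n,l,st,ce=cv2.connectedComponentsWithStats(m)
    best=None
    cs,_=cv2.findContours(m,cv2.RETR_EXTERNAL,cv2.CHAIN_APPROX_NONE)
    out=[]
    for k in cs:
        if cv2.contourArea(k)<8000: continue
        z=np.zeros_like(m); cv2.drawContours(z,[k],-1,1,-1)
        z[:, :]=z
        d=cv2.distanceTransform(z,cv2.DIST_L2,5); _,r,_,p=cv2.minMaxLoc(d)
        pts=np.argwhere(d>r-0.6)[:,::-1].mean(0)
        out.append((r/f,x0+(pts[0]+.5)/f-.5,y0+(pts[1]+.5)/f-.5))
    return out
top=cam('top')
for n,x0,y0 in (('t1',145,170),('t3',140,160),('t12',140,160)):
    for r,u,v in cen(cv2.imread(f'pics/{n}.png'),5,x0,y0):
        P=onz(top,u,v,.23)-O; print(n,round(r,2),round(u,2),round(v,2),(P@U).round(4),(P@V).round(4))
E
```

```text
collar side (np.float64(0.0651), np.float64(0.2134))
collar side (np.float64(0.0633), np.float64(0.1865))
t1 18.61 256.52 206.04 0.2926 -0.0003
t3 7.88 225.47 249.33 0.2133 -0.1298
t3 18.64 256.5 206.1 0.2925 -0.0004
t3 21.65 162.12 192.73 0.0172 0.0183
t3 4.95 189.6 181.2 0.0935 0.0575
t12 9.79 178.9 249.4 0.0808 -0.1397
t12 18.7 236.5 204.7 0.2347 -0.0006
t12 16.4 139.6 193.1 -0.0478 0.0125
```

```bash
python3 - <<'E'
from h import *
im=cv2.imread('pics/t2.png').astype(int)
# raw pixel samples: center of raw pixel i at 10*i+4.5
for v in range(198,206):
    print(v,[int(im[(v-188)*10+5,(u-146)*10+5].mean()) for u in range(166,184)])
print(list(range(166,184)))
im=cv2.imread('pics/s2.png').astype(int)
print('side');print(list(range(332,350)))
for v in range(214,228):
    print(v,[int(im[(v-175)*10+5,(u-296)*10+5].mean()) for u in range(332,350)])
E
```

```text
198 [102, 98, 96, 119, 104, 99, 102, 162, 205, 214, 201, 136, 102, 106, 89, 82, 81, 80]
199 [90, 89, 87, 92, 88, 92, 117, 230, 255, 255, 251, 170, 97, 99, 101, 97, 91, 88]
200 [103, 105, 103, 105, 102, 99, 117, 236, 252, 253, 234, 135, 85, 90, 104, 98, 98, 101]
201 [109, 106, 101, 100, 103, 94, 115, 246, 253, 252, 217, 121, 95, 100, 107, 109, 110, 108]
202 [131, 118, 104, 108, 108, 99, 121, 255, 254, 252, 221, 123, 103, 104, 111, 130, 111, 104]
203 [130, 127, 130, 136, 132, 125, 133, 237, 239, 235, 209, 136, 145, 138, 129, 150, 108, 93]
204 [112, 118, 126, 135, 142, 146, 148, 160, 160, 148, 118, 100, 122, 120, 98, 75, 64, 64]
205 [77, 81, 89, 97, 103, 111, 118, 125, 128, 110, 99, 100, 107, 105, 99, 76, 70, 72]
[166, 167, 168, 169, 170, 171, 172, 173, 174, 175, 176, 177, 178, 179, 180, 181, 182, 183]
side
[332, 333, 334, 335, 336, 337, 338, 339, 340, 341, 342, 343, 344, 345, 346, 347, 348, 349]
214 [94, 109, 108, 106, 101, 85, 145, 226, 222, 220, 217, 215, 213, 214, 213, 216, 216, 218]
215 [103, 101, 109, 104, 103, 103, 105, 171, 222, 219, 219, 217, 216, 218, 218, 218, 217, 217]
216 [
[... 344 characters left out ...]
22, 224]
220 [73, 67, 70, 72, 63, 73, 145, 224, 250, 251, 239, 108, 96, 100, 96, 74, 135, 228]
221 [71, 67, 60, 76, 80, 125, 206, 206, 213, 209, 98, 88, 101, 103, 104, 103, 89, 146]
222 [73, 69, 62, 151, 215, 120, 188, 206, 204, 162, 62, 106, 128, 96, 103, 102, 102, 96]
223 [71, 68, 67, 145, 226, 235, 236, 196, 185, 126, 67, 80, 85, 97, 95, 88, 105, 104]
224 [69, 69, 151, 227, 214, 214, 202, 171, 177, 90, 66, 64, 67, 72, 99, 119, 86, 98]
225 [70, 68, 149, 227, 217, 216, 217, 219, 194, 71, 76, 66, 65, 61, 70, 75, 100, 94]
226 [72, 67, 153, 228, 218, 217, 216, 217, 219, 229, 203, 60, 80, 69, 72, 76, 86, 95]
227 [71, 73, 158, 227, 217, 216, 217, 217, 217, 219, 223, 230, 210, 87, 63, 67, 67, 74]
```

```bash
python3 - <<'E'
from h import *
t=cam('top')
for u in (172.67,176.1,176.35): print((onz(t,u,201,.207)-O)@U)
im=cv2.imread('pics/t2.png').astype(int)
print(list(range(190,204)))
for v in range(195,212):
    print(v,[int(im[(v-188)*10+5,(u-146)*10+5].mean()) for u in range(190,204)])
E
```

```text
0.044126653947953884
0.05423546303986994
0.05497222534558068
[190, 191, 192, 193, 194, 195, 196, 197, 198, 199, 200, 201, 202, 203]
195 [77, 77, 76, 78, 75, 76, 75, 71, 72, 74, 72, 70, 70, 68]
196 [80, 80, 82, 78, 79, 80, 78, 76, 91, 130, 133, 123, 118, 101]
197 [77, 79, 79, 80, 79, 81, 78, 74, 133, 223, 223, 209, 208, 198]
198 [78, 82, 78, 79, 83, 82, 69, 61, 138, 232, 239, 244, 251, 254]
199 [102, 117, 98, 86, 78, 73, 50, 43, 48, 91, 172, 243, 246, 250]
200 [134, 157, 115, 88, 71, 56, 37, 51, 39, 28, 74, 145, 154, 184]
201 [109, 97, 79, 62, 62, 48, 35, 52, 43, 30, 72, 182, 204, 199]
202 [103, 105, 102, 75, 63, 51, 38, 46, 44, 34, 84, 186, 226, 173]
203 [96, 87, 82, 70, 62, 53, 35, 42, 37, 36, 90, 109, 117, 114]
204 [89, 72, 71, 73, 69, 65, 51, 52, 59, 50, 98, 115, 121, 131]
205 [76, 79, 80, 76, 73, 71, 76, 129, 174, 134, 126, 132, 154, 165]
206 [76, 77, 79, 78, 77, 78, 91, 187, 247, 204, 165, 162, 166, 148]
207 [80, 80, 80, 80, 79, 77, 81, 122, 152, 143, 134, 136, 145, 148]
208 [81, 81, 79, 81, 80, 80, 77, 81, 104, 121, 129, 132, 137, 140]
209 [83, 80, 80, 80, 78, 79, 78, 76, 78, 81, 81, 84, 85, 86]
210 [80, 81, 79, 80, 79, 78, 79, 78, 76, 74, 77, 70, 69, 68]
211 [81, 81, 81, 82, 81, 81, 81, 79, 80, 72, 68, 55, 45, 47]
```

{"fn": "apply_moves", "kwargs": {"rows": "0.0001 0.001 0 0; 0.0002 0.002 0 0; 0.0003 0.0028 0 0; 0.0003 0.0028 0 0; 0.0003 0.0028 0 0"}}

```text
clock: 8.12
tcp_pos: [0.4846, 0.3956, 0.4161]
tool_rot: [2.462, 1.568, 2.362]
wrist_force: [-0.4, -3.5, 0.5]
grip_width: 0.0917
```

```bash
cat >> h.py <<'E'
def cen(img,f,x0,y0):
    g=cv2.cvtColor(img,cv2.COLOR_BGR2GRAY); m=(g>110).astype(np.uint8)
    cs,_=cv2.findContours(m,cv2.RETR_EXTERNAL,cv2.CHAIN_APPROX_NONE); out=[]
    for k in cs:
        if cv2.contourArea(k)<8000: continue
        z=np.zeros_like(m); cv2.drawContours(z,[k],-1,1,-1)
        d=cv2.distanceTransform(z,cv2.DIST_L2,5); _,r,_,p=cv2.minMaxLoc(d)
        pts=np.argwhere(d>r-0.6)[:,::-1].mean(0)
        if 18<r/f<19.4: out.append((r/f,x0+(pts[0]+.5)/f-.5,y0+(pts[1]+.5)/f-.5))
    return out
def look(tag):
    s=sensors.sense(); print(s['tcp_pos'],'stand xy',(s['tcp_pos']-O)@U,(s['tcp_pos']-O)@V,s['wrist_force'],s['grip_width'])
    c=cam('side');crop(c,f's{tag}.png',315,198,365,238,14)
    p=c['pixels'].mean(2).astype(int); print(list(range(332,346)))
    for v in range(214,226): print(v,p[v,332:346])
    t=cam('top'); crop(t,f't{tag}.png',140,160,280,250,5)
    for r,u,v in cen(cv2.imread(f'pics/t{tag}.png'),5,140,160):
        P=onz(t,u,v,.23)-O; print('drip',round(r,2),round(u,2),round(v,2),(P@U).round(4))
E
python3 -c "
from h import *
look('13')"
```

```text
[0.4846417  0.39564978 0.41612983] stand xy 0.057857774652871556 -8.452567076640079e-05 [-0.35587526 -3.49157923  0.53323261] 0.09167210418745149
[332, 333, 334, 335, 336, 337, 338, 339, 340, 341, 342, 343, 344, 345]
214 [201 152 183 190 167 175 165 173 164 154 180 219 214 214]
215 [252 242 167 194 155 159 165 166 157 151 186 223 218 219]
216 [246 251 250 229 182 164 160 158 137  96 160 223 219 218]
217 [214 239 248 221 162 156 149 108  67 128 152 158 222 223]
218 [195 194 194 179 162 140  83  83 149 165 171 171 135 136]
219 [197 191 175 157 154 135 110 182 165 220 255 254  90  35]
220 [203 197 174 161 150 113 101 155 165 164 148 103 102  89]
221 [198 194 170 160 147 121 130 151 192 227 113  75  73 107]
222 [195 188 166 157 138 105 134 152 172 175  68 107 130 100]
223 [193 181 164 154 152 166 179 149 146 115  70  85  86  98]
224 [189 176 160 152 179 221 203 124 141  91  67  63  67  72]
225 [164 179 169 198 222 220 221 223 200  61  60  67  67  61]
drip 18.7 235.7 204.6 0.2324
```

View pics/s13.png

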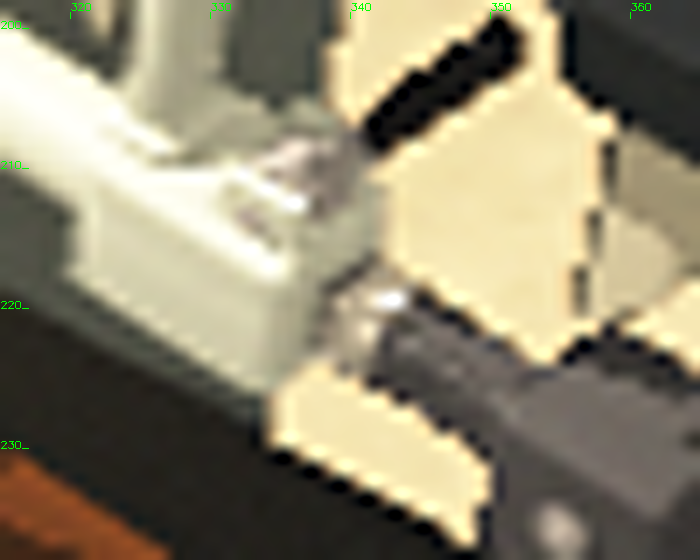

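{"fn": "apply_moves", "kwargs": {"rows": "0.0001 0.0005 0 0; 0.0001 0.001 0 0; 0.0001 0.0012 0 0; 0.0001 0.0012 0 0; 0.0001 0.0012 0 0"}}

```text
clock: 8.85
tcp_pos: [0.4847, 0.3969, 0.4162]
tool_rot: [2.38, 1.568, 2.281]
wrist_force: [-0.1, -4.2, 0.3]
grip_width: 0.0913
```

```bash
python3 -c "
from h import *
look('14')"
```

```text
[0.48473254 0.39692062 0.41616863] stand xy 0.0565842758734146 -0.00012318728021889344 [-0.07579379 -4.19371964  0.31236063] 0.09125537886289191
[332, 333, 334, 335, 336, 337, 338, 339, 340, 341, 342, 343, 344, 345]
214 [204 144 162 201 186 141 138 169 169 160 136 152 217 214]
215 [250 220 166 197 172 147 162 168 162 151 185 224 220 219]
216 [247 252 250 234 183 154 163 165 146 132 183 221 220 219]
217 [213 238 250 247 202 158 156 142  98 124 148 159 222 223]
218 [194 199 213 199 183 156 139 109 148 164 166 170 132 133]
219 [198 196 188 160 151 148 153 179 167 163 233 255  93  34]
220 [203 196 185 160 160 139 112 154 168 165 147 106 102  90]
221 [198 197 185 163 157 152 146 151 192 222  70  76  72 109]
222 [194 192 175 160 153 144 134 151 158 140  72 110 130  99]
223 [196 190 169 156 153 162 178 148 145 115  68  85  86  99]
224 [192 189 169 156 155 193 205 124 141  87  53  65  68  73]
225 [165 184 166 142 165 222 221 222 202  61  59  68  65  62]
drip 18.65 235.26 204.49 0.2311
```

View pics/s14.png

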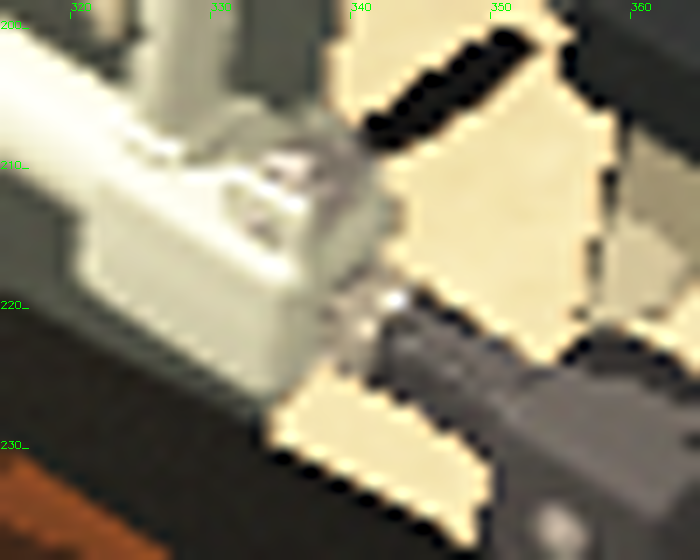

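The gap to the tape is now under a millimetre. I'll nudge 0.5 mm, then back the hand off and narrow the fingers.

{"fn": "apply_moves", "kwargs": {"rows": "0 0.0003 0 0; 0.0001 0.0006 0 0; 0.0001 0.0006 0 0; 0 -0.004 0 0; -0.001 -0.009 0 0"}}

```text
clock: 9.57
tcp_pos: [0.4837, 0.388, 0.4162]
tool_rot: [2.11, 1.567, 2.01]
wrist_force: [-0.1, -0.5, -0.3]
grip_width: 0.0914
```

{"fn": "apply_moves", "kwargs": {"rows": "0 0 0 0; 0 0 0 0; 0 0 0 0; 0 0 0 0; 0 0 0 0", "grip": 0.076}}

```text
clock: 10.2
tcp_pos: [0.4837, 0.3881, 0.4162]
tool_rot: [2.103, 1.567, 2.004]
wrist_force: [-0.2, 1.0, 0.4]
grip_width: 0.076
```

```bash
python3 -c "
from h import *
look('15')
crop(cam('side'),'s15b.png',296,150,396,240,7)
"
```

```text
[0.48367949 0.38806024 0.41620634] stand xy 0.06550579149880088 -0.0002712081878421393 [-0.15286117  0.98970815  0.44626656] 0.07598343790327201
[332, 333, 334, 335, 336, 337, 338, 339, 340, 341, 342, 343, 344, 345]
214 [206 145 156 201 192 161 143 167 172 163 141 152 218 215]
215 [250 227 181 200 189 150 161 168 165 156 139 157 220 220]
216 [247 252 250 232 192 155 164 163 155 152 184 223 221 219]
217 [213 238 251 250 215 161 156 155 146 143 150 158 222 222]
218 [195 198 213 211 188 158 146 134 145 161 166 172 132 133]
219 [196 196 193 166 153 144 154 180 165 161 234 255  92  38]
220 [201 200 187 166 157 146 130 154 167 164 149 104 104  92]
221 [197 198 193 169 158 149 145 154 193 222  60  47  73 107]
222 [196 196 186 165 155 152 151 151 158 140  70 107 130  99]
223 [194 189 173 159 153 163 177 148 147 117  72  85  87  99]
224 [194 191 174 156 149 182 205 123 142  87  51  64  69  73]
225 [166 189 169 154 184 223 221 223 203  60  54  56  66  60]
drip 18.62 234.96 204.56 0.2302
drip 18.29 139.6 192.8 -0.0479
```

View pics/s15.png

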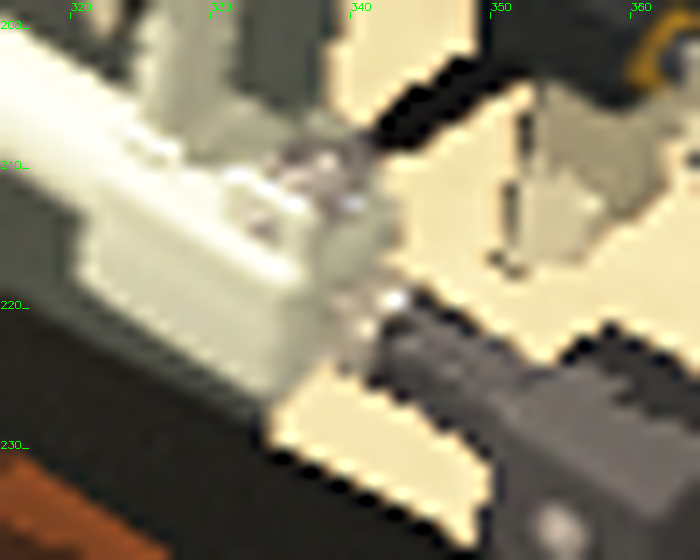

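View pics/s15b.png

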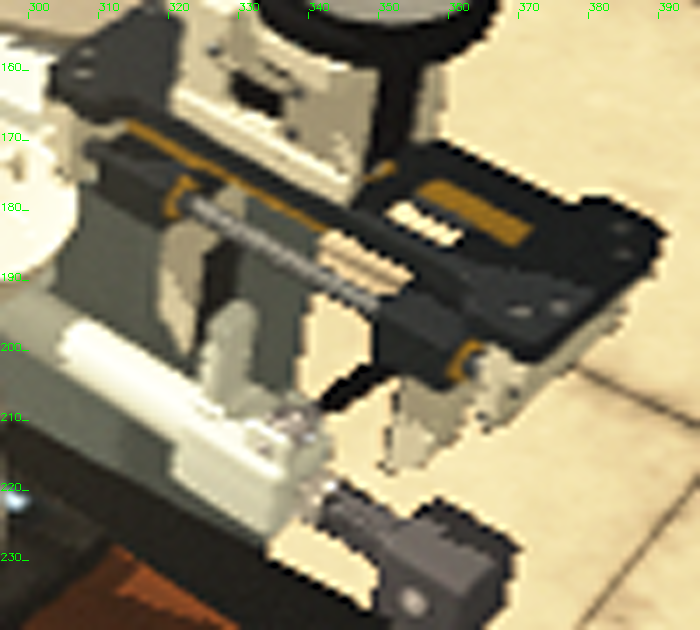

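The seam now sits right at the tape's near edge and no dark bar shows between. Next I'll close in small steps, moving the hand out by half of each closing step so the post stays put.

{"fn": "apply_moves", "kwargs": {"rows": "-0.0003 -0.0032 0 0; -0.0003 -0.0032 0 0; -0.0003 -0.0032 0 0; -0.0003 -0.0032 0 0; -0.0003 -0.0032 0 0", "grip": 0.067}}

```text
clock: 10.98
tcp_pos: [0.4834, 0.3847, 0.4166]
tool_rot: [2.014, 1.567, 1.915]
wrist_force: [-0.7, -0.7, 4.8]
grip_width: 0.0672
```

```bash
python3 -c "
from h import *
look('16')
"
```

```text
[0.48335594 0.38473861 0.41659153] stand xy 0.068843099436743 -0.00025584879071251053 [-0.69467251 -0.65227358  4.8160209 ] 0.06720062201403712
[332, 333, 334, 335, 336, 337, 338, 339, 340, 341, 342, 343, 344, 345]
214 [197 150 170 201 188 148 144 167 171 165 139 152 219 216]
215 [250 221 145 198 183 152 160 169 163 155 130 138 222 220]
216 [247 252 250 233 188 157 165 162 154 153 183 225 222 221]
217 [213 239 251 249 207 158 154 147 117 125 151 159 222 223]
218 [193 201 216 207 186 157 137 110 148 164 167 172 134 134]
219 [199 196 192 163 154 146 155 181 165 162 232 255  92  35]
220 [202 198 186 161 159 139 111 152 168 168 149 104 103  93]
221 [197 198 190 167 158 152 146 152 193 223  60  47  71 108]
222 [195 195 179 162 154 147 134 153 158 141  71 110 133  97]
223 [195 191 174 157 152 163 179 149 145 116  71  85  87 102]
224 [194 190 173 157 151 182 204 125 142  87  52  65  67  73]
225 [165 187 167 159 192 223 222 223 201  63  62  67  67  61]
drip 18.65 235.03 204.53 0.2304
```

View pics/s16.png

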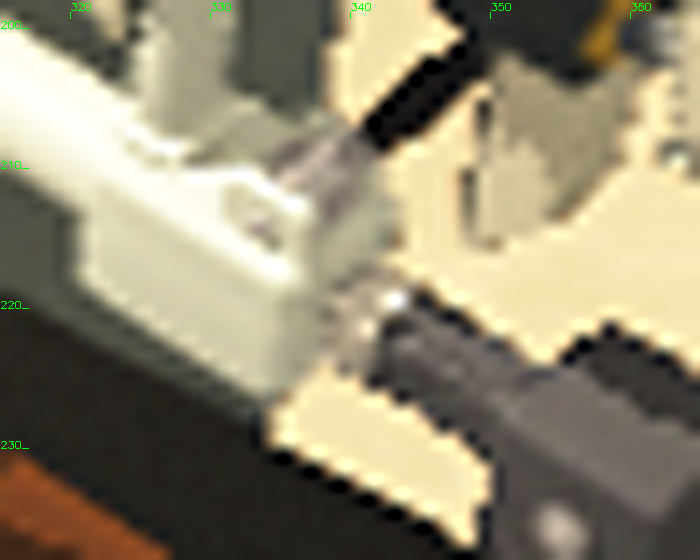

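{"fn": "apply_moves", "kwargs": {"rows": "-0.0001 -0.001 0 0; -0.0002 -0.0016 0 0; -0.0002 -0.0016 0 0; -0.0002 -0.0016 0 0; -0.0002 -0.0016 0 0", "grip": 0.063}}

```text
clock: 11.7
tcp_pos: [0.4832, 0.383, 0.4165]
tool_rot: [2.112, 1.567, 2.012]
wrist_force: [-0.1, -4.0, 4.5]
grip_width: 0.0632
```

```bash
python3 -c "
from h import *
look('17')
"
```

```text
[0.48321373 0.38296266 0.41652934] stand xy 0.07062431320215543 -0.0002170203885792817 [-0.08372351 -3.97922713  4.54940353] 0.06315036081457337
[332, 333, 334, 335, 336, 337, 338, 339, 340, 341, 342, 343, 344, 345]
214 [197 152 170 201 187 150 144 170 171 165 141 153 219 218]
215 [251 222 157 198 186 152 160 168 164 153 135 152 221 222]
216 [247 252 250 232 190 157 163 161 155 153 186 224 221 221]
217 [213 239 251 250 209 159 157 148 118 123 148 160 223 223]
218 [193 201 215 206 188 160 136 107 147 163 167 172 133 136]
219 [198 197 190 164 154 148 153 179 166 162 232 255  91  34]
220 [204 199 185 163 159 148 129 155 166 166 148 104 103  90]
221 [199 200 189 166 158 152 144 152 194 221  59  47  72 108]
222 [193 195 180 161 155 144 133 153 160 142  72 109 131  99]
223 [195 190 172 161 154 164 180 149 144 118  72  83  88  99]
224 [192 190 171 156 151 181 204 124 143  87  53  66  65  71]
225 [166 188 166 162 197 223 222 224 201  63  55  55  65  61]
drip 18.65 235.03 204.53 0.2304
```

View pics/s17.png

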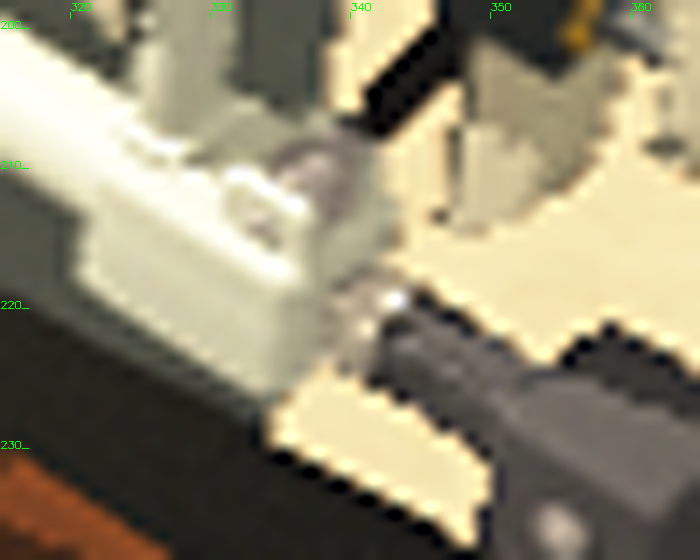

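{"fn": "apply_moves", "kwargs": {"rows": "-0.0001 -0.001 0 0; -0.0002 -0.0016 0 0; -0.0002 -0.0016 0 0; -0.0002 -0.0016 0 0; -0.0002 -0.0016 0 0", "grip": 0.059}}

```text
clock: 12.42
tcp_pos: [0.483, 0.3815, 0.4166]
tool_rot: [1.984, 1.567, 1.885]
wrist_force: [-0.9, -2.1, 3.7]
grip_width: 0.0589
```

```bash
python3 -c "
from h import *
look('18')
"
```

```text
[0.48301843 0.38152992 0.41657959] stand xy 0.0720694762966789 -0.0002658464534280178 [-0.88805383 -2.10902004  3.69072727] 0.058944269040908936
[332, 333, 334, 335, 336, 337, 338, 339, 340, 341, 342, 343, 344, 345]
214 [219 149 162 199 190 145 119 143 171 167 160 186 220 220]
215 [250 228 188 201 192 192 229 167 170 156 139 154 222 222]
216 [246 252 250 230 177 151 161 165 156 153 139 155 223 220]
217 [213 239 251 251 224 165 155 155 155 161 149 163 224 224]
218 [194 198 219 225 197 161 148 142 163 164 166 167 137 135]
219 [197 198 194 171 154 144 153 176 165 165 166 155  94  36]
220 [203 199 190 169 157 154 151 153 166 168 151 109 105  91]
221 [197 202 194 173 161 153 147 150 194 222  61  47  71 109]
222 [194 196 189 166 157 153 153 151 157 141  70 110 130  97]
223 [194 192 182 161 155 166 176 150 146 116  70  84  87  99]
224 [191 192 176 159 151 126  67 129 145  89  53  64  67  73]
225 [166 188 170 154 182 227 226 225 203  61  54  54  67  59]
drip 18.7 234.87 204.47 0.2299
```

{"fn": "apply_moves", "kwargs": {"rows": "-0.0001 -0.0012 0 0; -0.0002 -0.0021 0 0; -0.0002 -0.0021 0 0; -0.0002 -0.0021 0 0; -0.0002 -0.0021 0 0", "grip": 0.055}}

```text
clock: 13.15
tcp_pos: [0.4828, 0.3795, 0.4166]
tool_rot: [1.921, 1.567, 1.822]
wrist_force: [-0.8, -0.7, 3.5]
grip_width: 0.0555
```

```bash
python3 -c "
from h import *
look('19')
"
```

```text
[0.48281989 0.37954851 0.41660457] stand xy 0.07406080746189406 -0.00026218445924389974 [-0.81008697 -0.70809171  3.5391025 ] 0.05545920133325261
[332, 333, 334, 335, 336, 337, 338, 339, 340, 341, 342, 343, 344, 345]
214 [219 152 161 200 189 144 120 142 169 168 161 189 221 217]
215 [250 229 190 201 194 204 229 166 170 157 137 156 222 220]
216 [246 252 250 229 176 151 161 162 160 153 141 156 224 220]
217 [213 238 251 251 227 168 156 155 154 161 151 161 224 223]
218 [195 199 219 227 197 166 151 157 163 164 166 168 135 134]
219 [197 196 194 173 154 143 154 176 163 163 168 155  96  37]
220 [204 199 189 168 155 158 154 154 166 167 151 109 103  90]
221 [198 200 196 176 161 153 149 150 192 222  62  49  73 108]
222 [194 197 190 165 158 154 156 151 158 140  72 110 131 100]
223 [195 192 180 163 156 163 172 151 147 118  70  85  87  98]
224 [190 191 176 160 153 120  65 129 144  86  54  65  68  72]
225 [166 191 171 157 131 144 227 226 204  61  54  52  67  60]
drip 18.66 234.84 204.52 0.2299
```

View pics/s19.png

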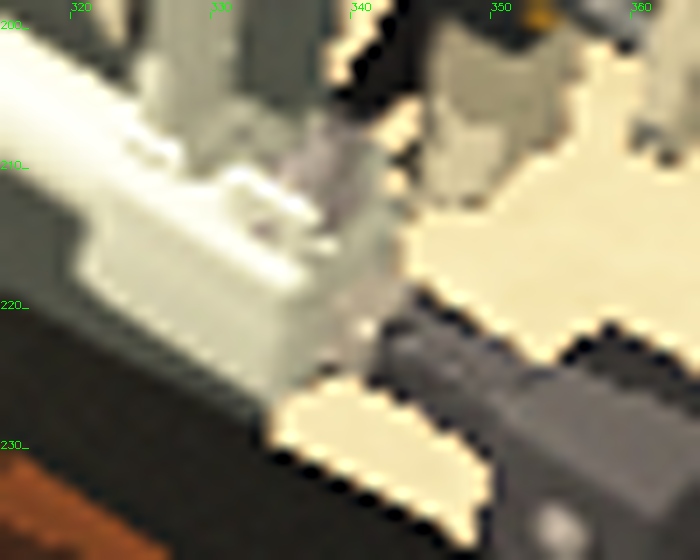

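{"fn": "apply_moves", "kwargs": {"rows": "-0.0001 -0.0012 0 0; -0.0002 -0.0021 0 0; -0.0002 -0.0021 0 0; -0.0002 -0.0021 0 0; -0.0002 -0.0021 0 0", "grip": 0.051}}

```text
clock: 13.88
tcp_pos: [0.4826, 0.3775, 0.4166]
tool_rot: [1.895, 1.567, 1.796]
wrist_force: [-1.2, 0.6, 3.7]
grip_width: 0.0511
```

{"fn": "apply_moves", "kwargs": {"rows": "-0.0001 -0.0012 0 0; -0.0002 -0.0021 0 0; -0.0002 -0.0021 0 0; -0.0002 -0.0021 0 0; -0.0002 -0.0021 0 0", "grip": 0.047}}

```text
clock: 14.5
tcp_pos: [0.4824, 0.3756, 0.4167]
tool_rot: [1.855, 1.566, 1.756]
wrist_force: [-1.0, 1.6, 3.7]
grip_width: 0.0471
```

{"fn": "apply_moves", "kwargs": {"rows": "-0.0001 -0.0012 0 0; -0.0002 -0.002 0 0; -0.0002 -0.002 0 0; -0.0002 -0.002 0 0; -0.0002 -0.002 0 0", "grip": 0.043}}

```text
clock: 15.12
tcp_pos: [0.4822, 0.3736, 0.4166]
tool_rot: [1.842, 1.566, 1.743]
wrist_force: [0.1, 1.1, 3.5]
grip_width: 0.0433
```

```bash
python3 -c "
from h import *
look('20')
crop(cam('side'),'s20b.png',296,150,396,240,7)
"
```

```text
[0.48220567 0.37362154 0.41664217] stand xy 0.08001950955180746 -0.0002714806572378452 [0.0763388  1.09425214 3.51985732] 0.04333569168100183
[332, 333, 334, 335, 336, 337, 338, 339, 340, 341, 342, 343, 344, 345]
214 [219 155 167 199 185 145 115 142 173 171 156 180 217 215]
215 [250 229 177 166 192 196 231 164 171 157 152 183 221 220]
216 [246 252 249 230 179 156 159 163 157 154 141 157 223 220]
217 [213 238 251 252 231 175 160 157 154 161 152 161 223 223]
218 [195 199 220 230 204 167 152 158 163 165 166 167 136 136]
219 [198 195 192 173 155 150 163 177 164 165 168 157  93  37]
220 [200 199 192 170 156 157 151 153 167 167 151 110 105 105]
221 [198 201 197 174 163 152 149 151 193 222  63  47  70 107]
222 [194 197 190 170 159 153 154 152 159 142  71  98 107  98]
223 [193 192 179 163 157 162 173 151 147 115  71  85  90 101]
224 [193 191 177 163 152 123  65 129 144  87  52  66  66  73]
225 [166 190 174 158 134 144 226 226 201  62  56  55  68  61]
drip 18.7 234.8 204.5 0.2298
```

View pics/s20b.png

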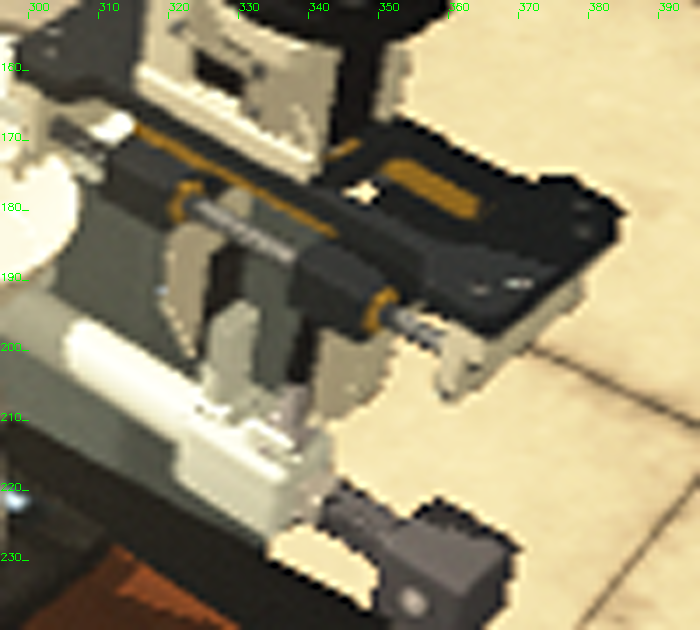

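{"fn": "apply_moves", "kwargs": {"rows": "-0.0001 -0.0012 0 0; -0.0002 -0.0021 0 0; -0.0002 -0.0021 0 0; -0.0002 -0.0021 0 0; -0.0002 -0.0021 0 0", "grip": 0.039}}

```text
clock: 15.9
tcp_pos: [0.482, 0.3717, 0.4167]
tool_rot: [1.803, 1.566, 1.704]
wrist_force: [0.1, 3.2, 3.0]
grip_width: 0.0391
```

{"fn": "apply_moves", "kwargs": {"rows": "-0.0001 -0.0008 0 0; -0.0001 -0.0008 0 0; -0.0001 -0.0008 0 0; -0.0001 -0.0008 0 0; -0.0001 -0.0008 0 0", "grip": 0.036}}

```text
clock: 16.52
tcp_pos: [0.4819, 0.3711, 0.4167]
tool_rot: [1.754, 1.565, 1.655]
wrist_force: [0.3, 5.4, 2.8]
grip_width: 0.0368
```

```bash
python3 -c "
from h import *
look('21')
crop(cam('side'),'s21b.png',296,150,396,240,7)
"
```

```text
[0.48189559 0.37105332 0.41667333] stand xy 0.08260594466643233 -0.0003192069067302838 [0.33679496 5.38196138 2.80848013] 0.03676079669475043
[332, 333, 334, 335, 336, 337, 338, 339, 340, 341, 342, 343, 344, 345]
214 [220 161 166 183 186 159 140 145 171 169 161 182 218 217]
215 [250 228 161 154 190 175 186 163 172 159 152 179 222 220]
216 [246 252 250 232 183 159 161 164 162 153 155 185 222 220]
217 [213 239 251 252 242 182 161 156 156 161 162 186 222 223]
218 [195 199 224 237 213 170 152 156 159 164 165 166 136 134]
219 [196 195 197 183 163 151 156 166 163 166 167 156  94  36]
220 [202 199 191 178 157 153 151 153 166 166 151 109 105 108]
221 [199 203 202 178 164 155 152 152 192 223  62  48  73 107]
222 [195 197 192 173 159 154 151 152 159 139  70  99 108  99]
223 [194 194 187 167 156 162 172 151 146 116  71  84  87 101]
224 [193 191 183 166 154 139 115 127 145  88  53  67  69  74]
225 [165 190 178 160 137 161 225 225 202  60  55  54  64  58]
drip 18.73 234.53 204.53 0.229
```

View pics/s21b.png

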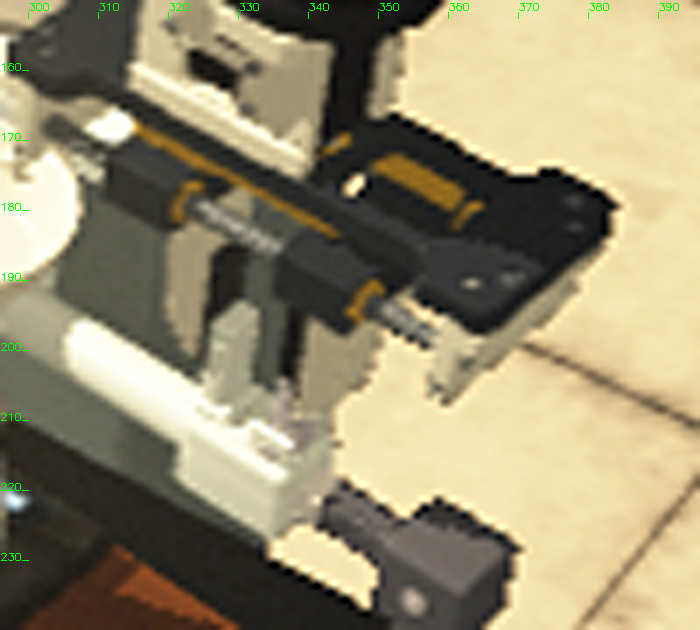

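View pics/t21.png

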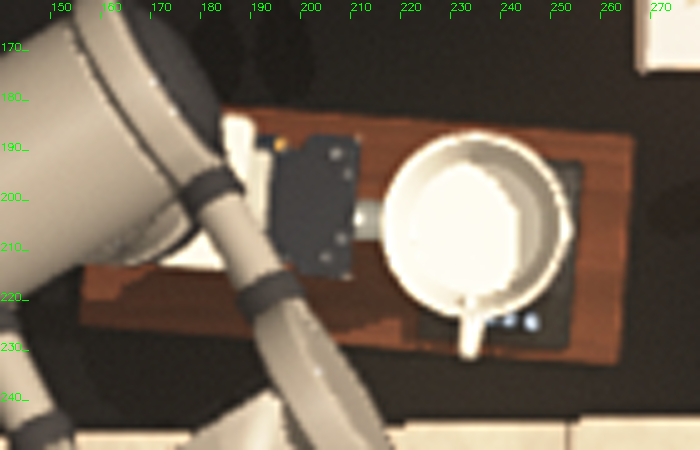

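```bash
python3 - <<'E'
from h import *
c=cam('side')
p=c['pixels'].astype(int)
print(sensors.sense()['wrist_force'],sensors.sense()['grip_width'])
print(list(range(334,344)))
for v in range(216,225):
    print(v,' '.join('%d/%d/%d'%tuple(p[v,u]) for u in range(334,344)))
print('b-r')
for v in range(216,225):
    print(v,p[v,334:344,0]-p[v,334:344,1], p[v,334:344,1]-p[v,334:344,2])
q=c['pixels'][205:230,325:355,::-1].astype(float)
q=np.clip((q-90)*1.8,0,255).astype(np.uint8)
cv2.imwrite('pics/s22.png',cv2.resize(q,None,fx=22,fy=22,interpolation=cv2.INTER_NEAREST))
E
```

```text
[-0.25189972  5.75628112  2.28249708] 0.036879124306886
[334, 335, 336, 337, 338, 339, 340, 341, 342, 343]
216 255/255/240 244/240/212 199/193/161 173/169/138 174/170/139 177/172/141 173/169/140 166/161/132 165/161/133 210/192/150
217 255/255/242 255/255/246 252/250/225 198/193/158 176/172/141 171/166/137 169/162/135 178/169/140 181/168/139 214/193/151
218 237/233/202 248/245/219 229/224/189 183/179/146 167/162/133 170/165/136 176/167/138 183/168/141 185/170/143 185/168/143
219 212/206/171 199/193/161 177/173/139 162/159/129 171/164/137 183/171/140 184/167/142 184/168/142 186/172/145 174/159/136
220 206/200/169 188/185/154 171/164/135 168/163/135 166/156/130 172/158/132 187/170/143 189/175/148 171/156/131 118/109/93
221 217/212/176 190/187/155 174/170/142 168/165/135 166/159/133 166/153/128 216/199/166 246/231/195 68/63/58 54/47/45
222 210/202/169 186/179/148 173/168/137 166/159/132 170/158/132 169/156/128 175/161/135 156/145/121 77/72/70 106/100/92
223 203/197/164 182/177/146 171/167/138 177/168/141 191/177/151 170/156/129 165/152/128 129/119/102 78/73/70 90/86/79
224 199/195/161 178/173/143 167/163/136 153/148/122 129/123/99 143/130/107 161/146/124 97/90/79 55/52/48 70/67/61
b-r
216 [ 0  4  6  4  4  5  4  5  4 18] [15 28 32 31 31 31 29 29 28 42]
217 [ 0  0  2  5  4  5  7  9 13 21] [13  9 25 35 31 29 27 29 29 42]
218 [ 4  3  5  4  5  5  9 15 15 17] [31 26 35 33 29 29 29 27 27 25]
219 [ 6  6  4  3  7 12 17 16 14 15] [35 32 34 30 27 31 25 26 27 23]
220 [ 6  3  7  5 10 14 17 14 15  9] [31 31 29 28 26 26 27 27 25 16]
221 [ 5  3  4  3  7 13 17 15  5  7] [36 32 28 30 26 25 33 36  5  2]
222 [ 8  7  5  7 12 13 14 11  5  6] [33 31 31 27 26 28 26 24  2  8]
223 [ 6  5  4  9 14 14 13 10  5  4] [33 31 29 27 26 27 24 17  3  7]
224 [ 4  5  4  5  6 13 15  7  3  3] [34 30 27 26 24 23 22 11  4  6]
```

View pics/s22.png

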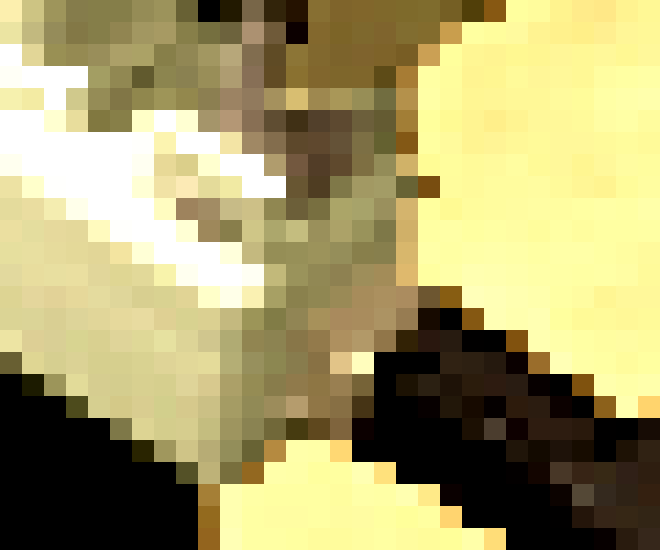

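The R-G colour difference shows the collar face against the tape edge to within about 1 mm. I'll relax the net side force on the hand and firm up the squeeze.

{"fn": "apply_moves", "kwargs": {"rows": "0 0 0 0; 0 0 0 0; 0 0 0 0; 0 0 0 0; 0 0 0 0", "grip": 0.033}}

```text
clock: 17.35
tcp_pos: [0.4819, 0.3711, 0.4167]
tool_rot: [1.748, 1.565, 1.649]
wrist_force: [0.7, 3.8, 2.4]
grip_width: 0.0364
```

```bash
python3 -c "
from h import *
look('23')
crop(cam('side'),'s23b.png',296,150,396,240,7)
"
```

```text
[0.48190085 0.37106381 0.41669268] stand xy 0.08259497602110986 -0.0003150385438655104 [0.68710352 3.78864788 2.43565813] 0.03639382799734142
[332, 333, 334, 335, 336, 337, 338, 339, 340, 341, 342, 343, 344, 345]
214 [221 167 165 184 188 157 137 145 172 171 164 183 220 217]
215 [250 228 161 151 191 175 185 164 170 160 149 179 222 220]
216 [246 252 250 231 184 159 161 165 162 151 153 186 222 220]
217 [213 238 250 252 243 184 161 156 154 160 163 186 223 222]
218 [195 197 223 237 213 172 152 156 160 163 164 167 135 136]
219 [197 197 195 183 163 151 158 166 166 165 167 155  95  35]
220 [201 199 191 177 157 154 152 155 168 168 154 108 105 103]
221 [198 201 201 177 160 155 152 154 159 144  62  49  71 109]
222 [194 197 194 172 157 154 154 153 160 144  73  99 109 100]
223 [192 192 189 167 157 161 172 150 147 113  58  86  90  97]
224 [192 193 183 166 156 141 115 128 144  89  53  64  68  73]
225 [165 191 180 161 137 160 226 225 202  60  54  54  66  59]
drip 18.73 234.53 204.53 0.229
```

View pics/s23b.png

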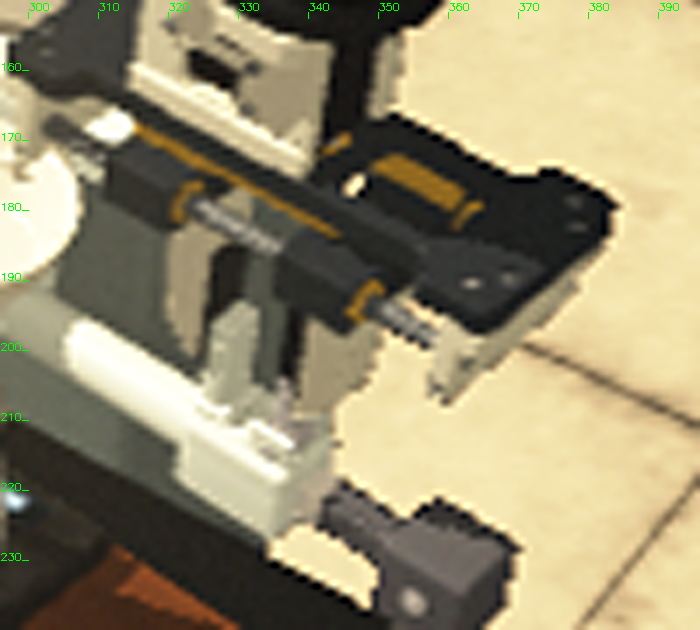

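```bash
python3 - <<'E'
from h import *
cv2.imwrite('pics/s24.png',cv2.resize(cam('side')['pixels'][:,:,::-1],None,fx=1.5,fy=1.5))
E
```

```text
(no output)
```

View pics/s24.png

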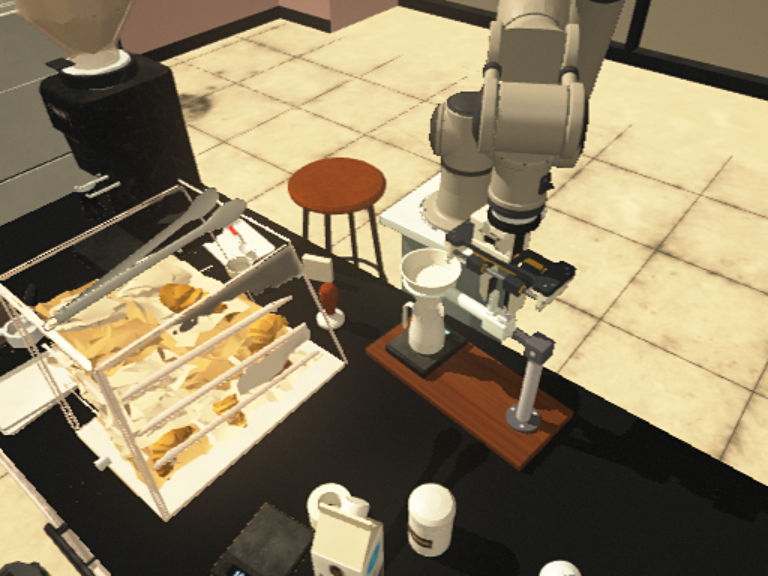

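The dripper at (430,270) is over the pitcher at (427,330). The scale, tamper, timer and the rest look unmoved, and the hand still holds lever and post, so I'm handing in.

```bash
python3 -c "
from rig import ctrl
print(ctrl.hand_in())"
```

```text
the job is handed in; nothing more can be done
None
```

I opened the lever, slid the dripper arm in about 63 mm, and squeezed the lever shut against the grip post at the tape. I handed in at about 17.5 s of the 40 s, still holding both.

**Lever:** It opened at about 6 N. At the end the fingers read 36.4 mm across lever and post. That is just under the 37.5 mm fully-shut figure, which I put down to pad compression. In the side view the lever stands upright.

**Holding:** The net wrist force was about 4–5 N, and the dripper did not move when I tightened the final squeeze.

**Collar position:** The collar end meets the tape's near edge, but my checks disagree by about a millimetre:
- The top view of the dripper puts it within 0.2 mm of the edge.
- The gap to the tape closed slightly earlier. The last closing step then drew the arm in another 0.4–0.8 mm.
- The side view suggests it overlaps the tape by 1–2 mm.

My best guess is an overlap of 0.5–1 mm. I did not reopen the clamp to correct that.

**Surroundings:** In the final side view, checked by eye, the pitcher, scale, tamper and timer look unmoved. I did not check the espresso cup separately.

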